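# Drop two packing plates into the slots of their thickness

## Task

Send each of the two loose square aluminium packing plates down the sloping slot rack, each in the one slot it stops in for its thickness: lay it on the loading deck, push it over the brink so that it drops into the slot, and if it hangs press it gently down from behind until it stops fully home against the lower cross board. Do not force the plates against the boards, and leave the other things on the bench where they are.

Things in the scene. Friction and masses are not known exactly. Their poses are not given: they have to be found in the camera images.
- plate_a: The thicker bare aluminium packing plate, 60 x 60 mm square and 14 mm thick, about 0.14 kg, lying flat on the table at the start, a dark round mark in its middle. Origin at its centre (7 mm above the table at the start); z is across its thickness, x and y run along its sides.
- plate_b: The thinner bare aluminium packing plate, 60 x 60 mm square and 10 mm thick, about 0.10 kg, otherwise the same as the other. Origin at its centre (5 mm above the table at the start); axes as for the other plate.
- rack: Fixed plywood slot rack. Origin on the table straight under the middle of the brink, the line where the level loading deck ends and the ramp begins. Its x points from the deck to the ramp, y to the rack's left, z up. The deck's top is 75 mm above the table, x = -80 to 0 mm, y = -115 to 115 mm. From the brink the ramp falls towards +x at 30 degrees, 112 mm long. Three slots lie side by side.
- chute: The ramp of the rack. Origin at the middle of the brink on the surface; x down the ramp, z square to it. Each slot is 66 mm wide between 8 mm walls, 27 mm high, that begin 10 mm down the ramp. A plate rides on two side runners 10 mm thick; the middle 44 mm of each slot has no floor (nor has the deck, its last 42 mm before the brink): a fingertip can reach below the plate's rear edge and push.
- boards: The six aluminium cross boards of the three slots together, bare metal; origin and axes as for the chute. A plate must not be forced against them: press it home with a few newtons only.
- upper_board (a point): Middle of the upper cross board of the middle slot, on the ramp surface. Each slot has such an aluminium board from 55 to 63 mm down the ramp, its top 27 mm above the ramp; the gap below it is 2 mm more than the slot's plate: 20 mm (wide), 16 mm (middle), 12 mm (narrow). A thicker plate does not enter.
- lower_board (a point): Upper face of the lower cross board of the middle slot, on the ramp surface, 100 mm down the ramp. Each slot has such a board (8 mm thick, top at 27 mm); the gap below it is 15 mm (wide), 11 mm (middle), 7 mm (narrow). The slot's own plate stops against it, a thinner one runs through. Friction varies: a plate pushed over the brink tips on to the ramp and slides home or hangs on the way.
- wide_slot_home (a point): Where the centre of a 18 mm plate is when it is fully home in the wide slot (rack y = 74 mm): 70 mm down the ramp from the brink, 9 mm above its surface. Its x points down the ramp, y to the rack's left, z out of the ramp square to it.
- middle_slot_home (a point): Where the centre of a 14 mm plate is when it is fully home in the middle slot (rack y = 0 mm): 70 mm down the ramp from the brink, 7 mm above its surface. Its x points down the ramp, y to the rack's left, z out of the ramp square to it.
- narrow_slot_home (a point): Where the centre of a 10 mm plate is when it is fully home in the narrow slot (rack y = -74 mm): 70 mm down the ramp from the brink, 5 mm above its surface. Its x points down the ramp, y to the rack's left, z out of the ramp square to it.
- glue: Bystander: yellow glue bottle, 42 mm across, 115 mm tall. Origin at the middle of its underside.
- screw_jar: Bystander: glass jar, 60 mm across, 75 mm tall. Origin at the middle of its underside.
- mug: Bystander: white mug, 80 mm across, 92 mm tall. Origin at the middle of its underside.
- driver: Bystander: screwdriver lying down, its length along its own x. Origin at the middle of its underside (on its axis).
- wheel: Bystander: small black model wheel lying flat, 55 mm across, 20 mm thick. Origin at the middle of its underside.
- spinner: Bystander: yellow propeller spinner (cone), 52 mm across, 50 mm tall. Origin at the middle of its underside.
- tape_roll: Bystander: roll of tape lying flat, 84 mm across, 22 mm high. Origin at the middle of its underside.
- sanding_block: Bystander: cork sanding block 110 x 40 x 28 mm. Origin at the middle of its underside.
Mind the look-alikes: they are no part of the job. Leave any yellow look-alike of the plate_a alone. Leave any orange look-alike of the plate_b alone.

How it is judged:
By the outcome, as a careful person would: the job done as asked, in the order asked, and still so for the second after the job is handed in, with the robot touching nothing.
It also fails if it takes over 72 s, if anything falls off the work surface, if the arm or the gripper's body presses on something with over 40 N, if the wrist force passes 120 N, or if a joint passes its speed limit or range.

## Robot

A 6-joint arm with a two-finger parallel gripper is mounted at the origin on the work surface. World frame = base frame: x ahead of the robot, y to its left, z up, the work surface at z = 0. Lengths are in m, angles in rad, forces in N, time in s.
With the tool pointing down it reaches from about 0.35 to 0.775 m from the base axis. Payload 5.5 kg.
Tool frame: the origin (TCP) lies on the centre line of the jaws, within the pads' length; the fingertips stand 11 mm ahead of it and the grasp point (between the pads) lies 8 mm behind it (env.tip_reach is the distance from the TCP to the fingertips, in m); z points along the fingers, x is the direction in which the jaws open and shut, and the axes are right-handed (so a half turn about z gives the same grasp; the last joint's range is limited). The gripper opens to 85 mm and grips with 20 to 120 N. Pads are 22 mm wide; open, the fingers measure 114 mm over their backs; the gripper's body (76 mm by 85 mm) begins 54 mm behind the grasp point. The pads swing forward as they close: fully open they stand 13 mm farther back than shut.
Start: joints at [1.205, 0.313, 0.046, 1.304, 0, 1.431], TCP at [0.129, 0.56, 0.242] pointing down, gripper open.
Joint ranges: [-2.76, 2.76], [-0.86, 1.69], [-1.03, 1.26], [-2.2, 2.34], [-1.47, 1.5], [-3.14, 3.14]. Speed limits (rad/s): [2.57, 2.57, 3.14, 3.14, 3.14, 3.14].

## Interface

Orientations are given as a unit quaternion [w, x, y, z].
In Python, from workcell import env gives the robot as it stands.
- The arm moves only by the tool carry_out, never from a script. Its argument "moves" is one flat list of numbers, 7 for each row, row after row: the gripper command: -1 is shut, 1 is fully open, values between are in proportion, then the shift along the tool's x, y, z in m, then the turn, a rotation vector about the tool's x, y, z in degrees. A call has exactly 5 rows; each row shifts and turns the pose as measured when the row begins, along the tool's axes as they then stand; what a row does not reach is not made up. A row lasts 1/8 s, in which the tool goes at most 62.5 mm and 10.7 degrees, less where a joint would pass 70% of its speed; a pose out of reach is approached as far as the arm can. A call is refused whole if a number of a shift passes 0.0625 or a number of a turn 10.7, either way. A call with a gripper value outside its range is refused whole. The fingers move at their own pace and stop on an object; "squeeze" is the grip in N (left out, the last holds). Time passes only in rows, so rows that do not move let the fingers close, or fill a call up. It gives the time, the measured TCP pose, the force and the opening at its end, in the units of the state.
- env.get_state(): the state, without advancing time (a new reading comes with each control period).
- env.read_camera(name): name is "scene" or "top"; returns the picture (420x560x3 uint8, red, green, blue); there is no depth.
- env.calibration(name): a dict with "camera_matrix" (3x3 intrinsics, pixels), "rvec" (rotation vector, rad) and "tvec" (3), from world to camera coordinates, as OpenCV has them. Camera axes: x right, y down, z forward; pixel columns grow to the right and rows downward; lengths in m; the calibration is good to about 2 mm. A picture is of the moment at which its call begins. calibration takes no time and is no camera call.
- env.hand_in(): hands the job in, once; it reports no verdict.
The state is a dict: "clock": time; "joint_pos": joint angles; "qvel": joint speeds; "tau": joint torques, N m; "tcp_pos": TCP position; "orientation": TCP orientation; "wrist_force": force on the tool from outside, world axes, zero at the start; "ft_torque": the same for the moment, N m; "finger_gap": finger opening in m.
Only numpy, scipy, OpenCV 4.12 (cv2) and the standard library are available. Lean on these libraries where they do the work, as an engineer would, in place of code of your own. Each camera call takes 0.05 s, during which the arm holds its last target. There are 200 camera calls.

## Working session

There is one attempt and no reset: what is moved stays moved. The work goes in short steps, Python scripts to look and compute and a tool call to move; the robot and the scene stay as the last step left them, time stands still between calls to the robot, and variables do not carry over. Pictures are saved under pics/ and viewed, about 8 in all and at most 12, crops included, and the job is handed in when it is done.

Besides the shell and the picture viewer there is one more tool, called after "Request:" as name(argument=value, ...) on one line, values as JSON. carry_out: Moves the arm, as the interface text tells. Its arguments: {"type":"object","properties":{"moves":{"type":"array"},"squeeze":{"type":"number"}},"required":["moves"]}

```bash
ls; mkdir -p pics
python3 - <<'E'
from workcell import env
import cv2,numpy as np
for n in("scene","top"):
    im=env.read_camera(n); cv2.imwrite(f"pics/{n}0.png",im[:,:,::-1])
    c=env.calibration(n); R=cv2.Rodrigues(np.array(c["rvec"],float))[0]
    print(n,np.array(c["camera_matrix"]).round(1).tolist(),(-R.T@np.array(c["tvec"]).ravel()).round(3),R[2].round(2))
print(env.get_state(), env.tip_reach)
E
```

```text
pics
scene [[395.6, 0.0, 279.5], [0.0, 395.6, 207.5], [0.0, 0.0, 1.0]] [1.064 0.293 1.03 ] [-0.45 -0.29 -0.85]
top [[454.5, 0.0, 277.9], [0.0, 454.5, 213.7], [0.0, 0.0, 1.0]] [ 0.486 -0.046  1.254] [ 0.1   0.01 -1.  ]
{'clock': 0.1, 'joint_pos': array([1.20535839e+00, 3.13875214e-01, 4.51243093e-02, 1.30359608e+00,
       2.95296218e-05, 1.43120917e+00]), 'qvel': array([-8.50499694e-04, -1.46895588e-03,  4.18223347e-03,  2.34107170e-03,
       -5.56567059e-05,  4.28375375e-06]), 'tau': array([ 3.69284389e-03, -4.81723452e+01,  2.99244905e+01,  1.26928373e-02,
       -6.69669112e-05, -8.53597385e-06]), 'tcp_pos': array([0.12860535, 0.56000299, 0.24153949]), 'orientation': array([ 3.81164782e-04,  7.82283486e-01,  6.22922103e-01, -6.75324633e-04]), 'wrist_force': array([-1.24344885,  0.43044382,  0.25690585]), 'ft_torque': array([ 0.03949879, -0.07042599, -0.00661773]), 'finger_gap': 0.08547263119871047} 0.011
```

View pics/top0.png

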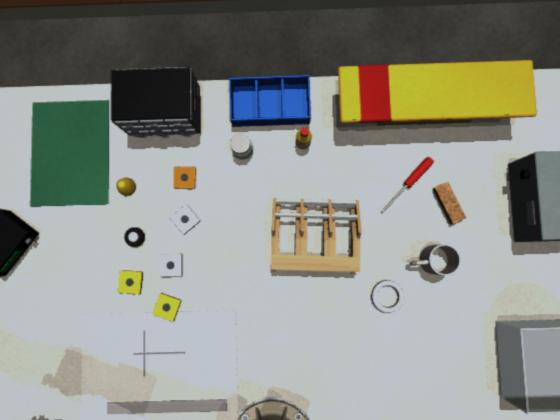

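View pics/scene0.png

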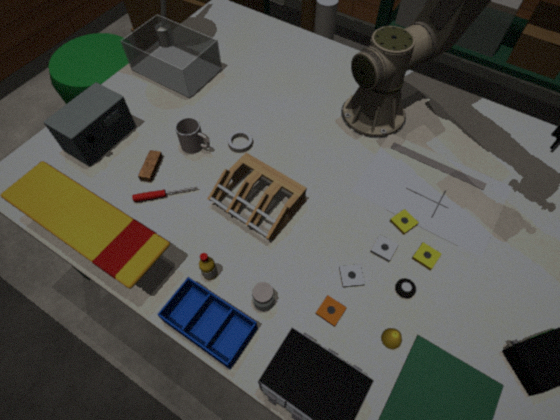

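The top view shows two bare grey plates, at about (184,219) and (171,265). The look-alikes are orange (185,178) and yellow (130,282) and (167,307). Next I'll triangulate the round marks to get heights and tell thick from thin, check that in a crop, and locate the rack.

```bash
cat > h.py <<'E'
from workcell import env
import cv2,numpy as np
C={}
for n in("scene","top"):
    c=env.calibration(n);R=cv2.Rodrigues(np.array(c["rvec"],float))[0]
    C[n]=(np.array(c["camera_matrix"],float),R,np.array(c["tvec"],float).reshape(3))
def ray(n,p):
    K,R,t=C[n];d=R.T@np.linalg.solve(K,[p[0],p[1],1.]);return -R.T@t,d
def onz(n,p,z):
    o,d=ray(n,p);return o+d*(z-o[2])/d[2]
def proj(n,X):
    K,R,t=C[n];q=K@(R@np.asarray(X,float)+t);return q[:2]/q[2]
def tri(p,q):
    o,d=ray("scene",p);e,f=ray("top",q);s=np.linalg.lstsq(np.c_[d,-f],e-o,rcond=None)[0]
    a=o+s[0]*d;b=e+s[1]*f;return (a+b)/2,np.linalg.norm(a-b)
def dark(im,p,r=6):
    x,y=int(round(p[0])),int(round(p[1]));g=im[y-r:y+r+1,x-r:x+r+1].mean(2)
    w=np.clip(np.percentile(g,80)*.85-g,0,None);Y,X=np.mgrid[-r:r+1,-r:r+1];w[X**2+Y**2>r*r]=0
    return np.array([x+(w*X).sum()/w.sum(),y+(w*Y).sum()/w.sum()])
def grab(n,name):
    im=env.read_camera(n);cv2.imwrite(f"pics/{name}.png",im[:,:,::-1]);return im
E
cat > m1.py <<'E'
from h import *
t=cv2.imread("pics/top0.png");s=cv2.imread("pics/scene0.png")
T=dict(P1=(184,219),P2=(171,265),O=(185,178),Y1=(130,282),Y2=(167,307))
S=dict(P1=(352,275),P2=(385,248),O=(331,310),Y1=(427,255),Y2=(404,221))
for k in T:
    a=dark(s,S[k]);b=dark(t,T[k]);X,e=tri(a,b);print(k,a.round(1),b.round(1),X.round(4),round(e,4))
z=lambda im,x,y,w,h,f:cv2.resize(im[y:y+h,x:x+w],None,fx=f,fy=f,interpolation=cv2.INTER_CUBIC)
A=z(s,315,200,135,70+60,5)[:600];A=z(s,320,205,130,120,3)
B=z(t,120,160,130,160,3)[:360] if 0 else z(t,115,195,130,120,3)
Cc=z(t,262,192,110,90,3.5);D=z(s,200,145,115,100,3.5)
up=np.hstack([A,B]);dn=np.hstack([D[:240,:390] if 0 else cv2.resize(D,(390,240)),cv2.resize(Cc,(390,240))])
cv2.imwrite("pics/c1.png",np.vstack([up,dn])[:600])
E
python3 m1.py
```

```text
P1 [351.5 274.5] [184.4 218.8] [0.6021 0.2254 0.0121] 0.0002
P2 [384.4 246.7] [170.  264.9] [0.4771 0.2649 0.0157] 0.0003
O [330.7 309.5] [184. 177.] [0.7187 0.2252 0.0118] 0.0004
Y1 [426.9 254.5] [129.3 281.9] [0.4348 0.3757 0.0166] 0.0003
Y2 [404.2 220. ] [166. 307.] [0.3649 0.2764 0.0164] 0.0006
```

View pics/c1.png

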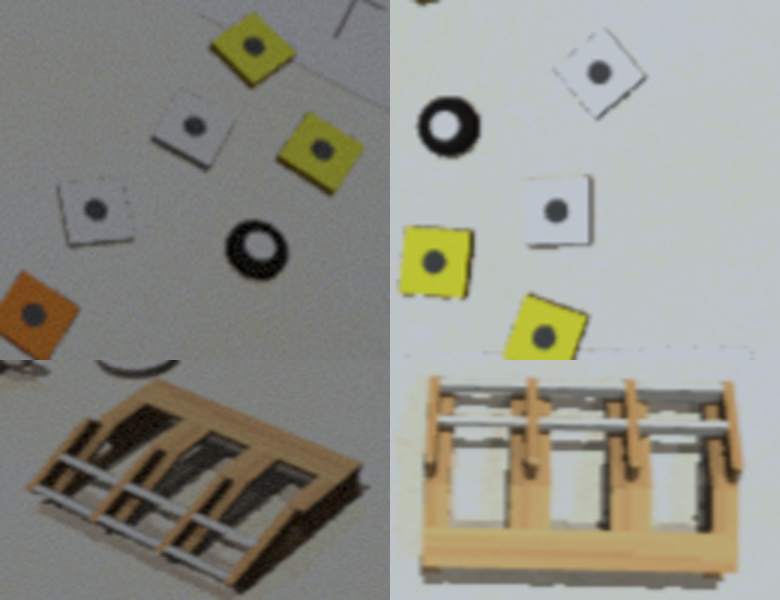

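The mark heights settle which is which. P2 at top (170,265) has z≈15.7, like the two yellow 14 mm look-alikes (16.5), so it is plate_a. P1 at (184,219) has z≈12.1, like the orange one (11.8), so it is plate_b. The crop agrees: P2's side face is thicker and both plates are bare grey. Next, the edge angles and the rack pose.

```bash
cat > m2.py <<'E'
from h import *
t=cv2.imread("pics/top0.png");s=cv2.imread("pics/scene0.png")
cr=lambda x,y:((x-390)/3+115-1/3,y/3+195-1/3)
for k,P,z in(("P2",[(525,177),(590,177),(592,245),(527,247)],.014),("P1",[(606,30),(646,75),(598,118),(553,70)],.010)):
    W=np.array([onz("top",cr(*p),z)[:2] for p in P]);E=np.roll(W,-1,0)-W
    print(k,W.mean(0).round(4),np.linalg.norm(E,axis=1).round(3),(np.degrees(np.arctan2(E[:,1],E[:,0]))%90).round(1))
hsv=cv2.cvtColor(t,cv2.COLOR_BGR2HSV)
m=((hsv[...,0]>8)&(hsv[...,0]<24)&(hsv[...,1]>80)&(hsv[...,2]>90)).astype(np.uint8);m[:190]=0;m[290:]=0;m[:,:255]=0;m[:,375:]=0
# rear edge of deck: lowest wood pixel per column; side edges per row
rear=[];
for x in range(278,355):
    c=np.where(m[:,x])[0];
    if len(c): rear.append((x,c.max()+.5))
L=[];Rr=[]
for y in range(252,269):
    c=np.where(m[y])[0]
    L.append((c.min()-.5,y));Rr.append((c.max()+.5,y))
w=lambda P:np.array([onz("top",p,.075)[:2] for p in P])
for n,P in(("rear",rear),("left",L),("right",Rr)):
    W=w(P);v=cv2.fitLine(W.astype(np.float32),cv2.DIST_HUBER,0,.01,.01).ravel();print(n,v.round(4),np.median(W,0).round(4),P[0],P[-1])
E
python3 m2.py
```

```text
P2 [0.4763 0.2633] [0.059 0.061 0.059 0.063] [88.3  1.2  0.   1.4]
P1 [0.6014 0.2245] [0.056 0.059 0.061 0.061] [40.4 40.5 42.1 35.8]
rear [ 0.0609  0.9981  0.4508 -0.1462] [ 0.4518 -0.1265] (278, np.float64(269.5)) (354, np.float64(273.5))
left [ 0.9941 -0.1081  0.4807 -0.0117] [ 0.4822 -0.0128] (np.float64(271.5), 252) (np.float64(270.5), 268)
right [ 0.9989 -0.0476  0.4777 -0.2395] [ 0.4753 -0.2394] (np.float64(359.5), 252) (np.float64(359.5), 268)
```

```bash
cat > m3.py <<'E'
from h import *
print(tri((306.2,187.9),(270.8,269.5)),tri((245.7,153.3),(360,273.8)))
yaw=np.radians(-3.6);ex=np.array([np.cos(yaw),np.sin(yaw)]);ey=np.array([-ex[1],ex[0]])
o=np.array([.5325,-.1293])
c,s_=np.cos(np.pi/6),np.sin(np.pi/6)
W=lambda x,y,z:np.r_[o+x*ex+y*ey,z]
ch=lambda u,y,h:W(u*c+h*s_,y,.075-u*s_+h*c)
if __name__=="__main__":
    for n,x,y,w,h in(("top",255,190,120,95),("scene",195,140,120,105)):
        im=cv2.imread(f"pics/{n}0.png");f=3.25
        im=cv2.resize(im[y:y+h,x:x+w],None,fx=f,fy=f,interpolation=cv2.INTER_CUBIC)
        def ln(*P):cv2.polylines(im,[np.array([((proj(n,p)-[x,y]+.5)*f) for p in P]).round().astype(int)],False,(0,0,255),1)
        ln(W(-.08,-.115,.075),W(-.08,.115,.075),W(0,.115,.075),W(0,-.115,.075),W(-.08,-.115,.075))
        for u in(.055,.1):ln(ch(u,-.115,.027),ch(u,.115,.027))
        for yy in(-.115,-.041,.033,.107):ln(ch(.01,yy,.027),ch(.112,yy,.027))
        cv2.imwrite(f"pics/o_{n}.png",im)
    a,b=cv2.imread("pics/o_top.png"),cv2.imread("pics/o_scene.png");H=max(len(a),len(b))
    cv2.imwrite("pics/o.png",np.hstack([cv2.copyMakeBorder(i,0,H-len(i),0,0,0) for i in(a,b)]))
E
python3 m3.py
```

```text
(array([ 0.45784383, -0.01029217,  0.07057307]), np.float64(0.00032639543935304445)) (array([ 0.44028509, -0.24265583,  0.06000833]), np.float64(0.0029214284246163826))
```

View pics/o.png

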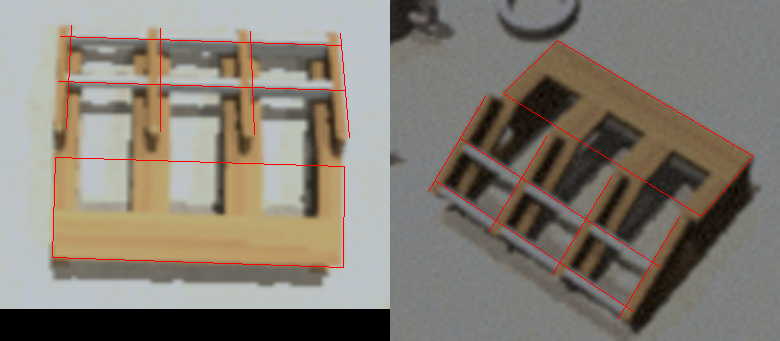

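Both overlays fit the rack to within about 2 mm: deck rear edge at top rows 269–274, boards on the lines. I'll use a yaw of −3.2° and the brink at (0.5325, −0.1285). Now a helper that turns a target into tool-axis shifts.

```bash
cat > plan.py <<'E'
import sys,numpy as np
from workcell import env
from scipy.spatial.transform import Rotation as R
Y=-3.2;ex=np.array([np.cos(np.radians(Y)),np.sin(np.radians(Y))]);ey=np.array([-ex[1],ex[0]]);o=np.array([.5325,-.1285])
def rack(x,y,z):return np.r_[o+x*ex+y*ey,z]
def inrack(p):d=np.asarray(p)[:2]-o;return np.array([d@ex,d@ey,p[2]])
def down(yaw):
    a=np.radians(yaw);x=np.array([np.cos(a),np.sin(a),0]);z=np.array([0,0,-1.]);return R.from_matrix(np.c_[x,np.cross(z,x),z])
def st():
    s=env.get_state();q=s["orientation"];r=R.from_quat([q[1],q[2],q[3],q[0]]);return s,r
def show():
    s,r=st();x=r.as_matrix()[:,0];print("t",s["clock"],"tcp",s["tcp_pos"].round(4),"rack mm",(inrack(s["tcp_pos"])*1e3).round(1),"yaw",np.degrees(np.arctan2(x[1],x[0])).round(1),"tilt",r.as_matrix()[:,2].round(3),"F",s["wrist_force"].round(1),"gap",s["finger_gap"].round(4))
def plan(segs,p=None,r=None):
    s,r0=st();p=s["tcp_pos"] if p is None else p;r=r0 if r is None else r
    for tgt,yaw,n in segs:
        q=down(yaw);dv=(r.inv()*q).as_rotvec()/n;p0=p
        for i in range(n):
            d=r.inv().apply((np.asarray(tgt)-p0)/n);print((d).round(4).tolist(),np.degrees(dv).round(1).tolist());r=r*R.from_rotvec(dv)
        p=np.asarray(tgt);r=q
    return p,r
E
python3 -c "
from plan import *
show();plan([((.477,.2645,.10),90,10),((.477,.2645,.03),90,5)])"
```

```text
Traceback (most recent call last):
  File "plan.py", line 12, in show
    s,r=st();x=r.as_matrix()[:,0];print("t",s["clock"],"tcp",s["tcp_pos"].round(4),"rack mm",(inrack(s["tcp_pos"])*1e3).round(1),"yaw",np.degrees(np.arctan2(x[1],x[0])).round(1),"tilt",r.as_matrix()[:,2].round(3),"F",s["wrist_force"].round(1),"gap",s["finger_gap"].round(4))
                                                                                                                                                                                                                                                         ^^^^^^^^^^^^^^^^^^^^^
AttributeError: 'float' object has no attribute 'round'
```

```bash
sed -i 's/s\["finger_gap"\].round(4)/round(s["finger_gap"],4)/' plan.py
python3 -c "
from plan import *
show();plan([((.477,.2645,.10),90,10)])"
```

```text
t 0.1 tcp [0.1286 0.56   0.2415] rack mm [-441.7  664.9  241.5] yaw 77.1 tilt [-0.001 -0.001 -1.   ] F [-1.2  0.4  0.3] gap 0.0855
[-0.021, 0.0406, 0.0142] [-0.0, 0.0, -1.3]
[-0.0219, 0.0401, 0.0142] [-0.0, 0.0, -1.3]
[-0.0228, 0.0396, 0.0142] [-0.0, 0.0, -1.3]
[-0.0237, 0.0391, 0.0142] [-0.0, 0.0, -1.3]
[-0.0246, 0.0385, 0.0142] [-0.0, 0.0, -1.3]
[-0.0254, 0.0379, 0.0142] [-0.0, 0.0, -1.3]
[-0.0263, 0.0374, 0.0142] [-0.0, 0.0, -1.3]
[-0.0271, 0.0368, 0.0142] [-0.0, 0.0, -1.3]
[-0.0279, 0.0361, 0.0142] [-0.0, 0.0, -1.3]
[-0.0288, 0.0355, 0.0142] [-0.0, 0.0, -1.3]
```

Request:
carry_out(moves=[1,-0.021,0.041,0.014,0,0,-1.3,1,-0.022,0.04,0.014,0,0,-1.3,1,-0.023,0.04,0.014,0,0,-1.3,1,-0.024,0.039,0.014,0,0,-1.3,1,-0.025,0.039,0.014,0,0,-1.3], squeeze=40)

```text
clock: 0.72
tcp_pos: [0.3063, 0.4096, 0.1684]
orientation: [0.0, 0.742, 0.67, -0.001]
wrist_force: [0.6, 1.1, -0.8]
finger_gap: 0.0855
```

Request:
carry_out(moves=[1,-0.025,0.038,0.014,0,0,-1.3,1,-0.026,0.037,0.014,0,0,-1.3,1,-0.027,0.037,0.014,0,0,-1.3,1,-0.028,0.036,0.014,0,0,-1.3,1,-0.029,0.036,0.014,0,0,-1.3])

```text
clock: 1.35
tcp_pos: [0.4867, 0.2584, 0.0945]
orientation: [-0.001, 0.701, 0.713, -0.002]
wrist_force: [0.1, 0.5, 0.9]
finger_gap: 0.0855
```

```bash
python3 -c "
from plan import *
show();plan([((.4768,.2645,.02),90,5)])"
```

```text
t 1.35 tcp [0.4867 0.2584 0.0945] rack mm [-67.3 383.8  94.5] yaw 90.9 tilt [-0.003 -0.002 -1.   ] F [0.1 0.5 0.9] gap 0.0855
[0.0013, -0.0019, 0.0149] [-0.0, 0.0, 0.2]
[0.0013, -0.0019, 0.0149] [-0.0, 0.0, 0.2]
[0.0012, -0.0019, 0.0149] [-0.0, 0.0, 0.2]
[0.0012, -0.002, 0.0149] [-0.0, 0.0, 0.2]
[0.0012, -0.002, 0.0149] [-0.0, 0.0, 0.2]
```

Request:
carry_out(moves=[1,0.006,-0.01,0.02,0,0,0.9,1,0,0,0.02,0,0,0,1,0,0,0.02,0,0,0,1,0,0,0.012,0,0,0,1,0,0,0,0,0,0])

```text
clock: 1.98
tcp_pos: [0.4779, 0.2601, 0.0175]
orientation: [-0.001, 0.71, 0.704, -0.004]
wrist_force: [0.8, 1.1, -0.0]
finger_gap: 0.0855
```

```bash
python3 -c "
from plan import *
show();plan([((.4768,.2645,.012),90,1)])"
```

```text
t 1.975 tcp [0.4779 0.2601 0.0175] rack mm [-76.2 384.9  17.5] yaw 89.6 tilt [-0.007 -0.004 -1.   ] F [ 0.8  1.1 -0. ] gap 0.0855
[0.0044, -0.0011, 0.0055] [-0.4, 0.2, -0.4]
```

Request:
carry_out(moves=[0.65,0.004,-0.001,0.004,-0.4,0.2,-0.4,0.65,0,0,0.002,0,0,0,0.65,0,0,0.002,0,0,0,0.65,0,0,0.001,0,0,0,0.65,0,0,0,0,0,0])

```text
clock: 2.6
tcp_pos: [0.4783, 0.2653, 0.0102]
orientation: [0.001, 0.707, 0.707, 0.002]
wrist_force: [1.0, -0.1, 0.2]
finger_gap: 0.0707
```

Request:
carry_out(moves=[0.65,0,0,0.0015,0,0,0,0.65,0,0,0.0015,0,0,0,0.65,0,0,0.001,0,0,0,0.65,0,0,0,0,0,0,0.65,0,0,0,0,0,0])

```text
clock: 3.22
tcp_pos: [0.4785, 0.2653, 0.006]
orientation: [0.001, 0.707, 0.707, 0.002]
wrist_force: [0.0, 0.1, -0.8]
finger_gap: 0.0708
```

Request:
carry_out(moves=[0,0,0,0,0,0,0,0,0,0,0,0,0,0,0,0,0,0,0,0,0,0,0,0,0,0,0,0,0,0,0,0,0,0,0])

```text
clock: 3.85
tcp_pos: [0.4787, 0.2652, 0.0064]
orientation: [0.001, 0.707, 0.707, 0.002]
wrist_force: [-1.1, -0.1, -0.4]
finger_gap: 0.0591
```

```bash
python3 -c "
from plan import *
show()"
```

```text
t 3.85 tcp [0.4787 0.2652 0.0064] rack mm [-75.7 390.1   6.4] yaw 90.0 tilt [ 0.005  0.001 -1.   ] F [-1.1 -0.1 -0.4] gap 0.0591
```

```bash
python3 -c "
from plan import *
p,r=plan([((.4787,.2652,.120),90,3)]);plan([(rack(-.043,0,.115),86.8,7)],p,r)"
```

```text
[0.0, 0.0002, -0.0379] [0.1, -0.0, 0.0]
[0.0, 0.0001, -0.0379] [0.1, -0.0, 0.0]
[0.0, 0.0001, -0.0379] [0.1, -0.0, 0.0]
[-0.0559, 0.0016, 0.0007] [0.0, 0.0, 0.5]
[-0.0559, 0.002, 0.0007] [0.0, 0.0, 0.5]
[-0.0559, 0.0024, 0.0007] [0.0, 0.0, 0.5]
[-0.0558, 0.0029, 0.0007] [0.0, 0.0, 0.5]
[-0.0558, 0.0033, 0.0007] [0.0, 0.0, 0.5]
[-0.0558, 0.0038, 0.0007] [0.0, 0.0, 0.5]
[-0.0558, 0.0042, 0.0007] [0.0, 0.0, 0.5]
```

Request:
carry_out(moves=[0,0,0,-0.038,0,0,0,0,0,0,-0.038,0,0,0,0,0,0,-0.038,0,0,0,0,-0.04,0.002,0,0,0,0.5,0,-0.056,0.002,0,0,0,0.5])

```text
clock: 4.47
tcp_pos: [0.4813, 0.1697, 0.1226]
orientation: [0.001, 0.711, 0.703, 0.001]
wrist_force: [0.7, 0.2, -1.2]
finger_gap: 0.0592
```

Request:
carry_out(moves=[0,-0.056,0.002,0,0,0,0.5,0,-0.056,0.003,0,0,0,0.5,0,-0.056,0.003,0,0,0,0.5,0,-0.056,0.004,0,0,0,0.5,0,-0.04,0.004,0,0,0,0.5])

```text
clock: 5.1
tcp_pos: [0.4895, -0.1029, 0.1226]
orientation: [0.002, 0.726, 0.688, 0.002]
wrist_force: [0.3, 0.5, -0.4]
finger_gap: 0.059
```

```bash
python3 -c "
from plan import *
show();plan([(rack(-.043,0,.115),86.8,2)])"
```

```text
t 5.1 tcp [ 0.4895 -0.1029  0.1226] rack mm [-44.3  23.1 122.6] yaw 86.9 tilt [ 0.006  0.001 -1.   ] F [ 0.3  0.5 -0.4] gap 0.059
[-0.0116, 0.0006, 0.0038] [0.2, -0.0, 0.0]
[-0.0116, 0.0006, 0.0038] [0.2, -0.0, 0.0]
```

Request:
carry_out(moves=[0,-0.012,0.001,0.006,0.3,0,0,0,-0.007,0.001,0.008,0,0,0,0,0,0,0.006,0,0,0,0,0,0,0,0,0,0,0,0,0,0,0,0,0])

```text
clock: 5.72
tcp_pos: [0.4894, -0.1213, 0.1]
orientation: [-0.002, 0.726, 0.687, 0.0]
wrist_force: [-0.1, 0.2, -0.5]
finger_gap: 0.0592
```

Run:
```python
from h import *
from plan import show
show()
n="top";im=grab(n,"top1")[:,:,::-1]
sc=grab("scene","scene1")[:,:,::-1]
z=lambda im,x,y,w,h:cv2.resize(im[y:y+h,x:x+w],(390,int(390*h/w)),interpolation=cv2.INTER_CUBIC)
a,b=z(im,255,190,130,110),z(sc,190,110,130,110)
cv2.imwrite("pics/v1.png",np.hstack([a,b]))
```

```text
t 5.725 tcp [ 0.4894 -0.1213  0.1   ] rack mm [-43.5   4.8 100. ] yaw 86.9 tilt [-0.003  0.004 -1.   ] F [-0.1  0.2 -0.5] gap 0.0592
```

View pics/v1.png

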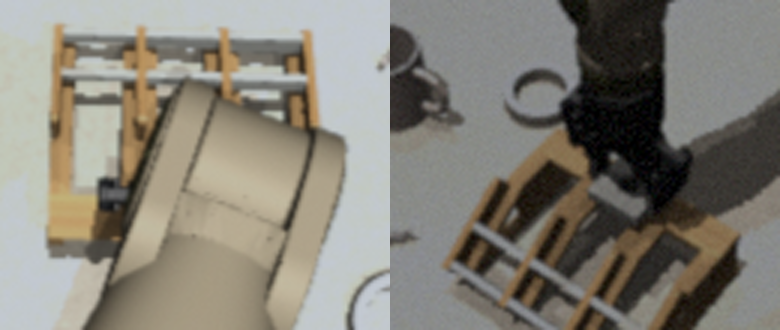

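Request:
carry_out(moves=[0,-0.004,0,0.006,-0.2,0,0,0,0,0,0.006,0,0,0,0,0,0,0.003,0,0,0,0,0,0,0.0015,0,0,0,0,0,0,0,0,0,0])

```text
clock: 6.45
tcp_pos: [0.4894, -0.1254, 0.0828]
orientation: [-0.0, 0.726, 0.688, 0.002]
wrist_force: [-0.1, 0.1, -1.4]
finger_gap: 0.0589
```

```bash
python3 -c "
from plan import *
show()"
```

```text
t 6.45 tcp [ 0.4894 -0.1254  0.0828] rack mm [-43.2   0.7  82.8] yaw 86.9 tilt [ 0.002  0.003 -1.   ] F [-0.1  0.1 -1.4] gap 0.0589
```

Request:
carry_out(moves=[0,0,0,0.001,0,0,0,0.65,0,0,0,0,0,0,0.65,0,0,0,0,0,0,0.65,0,0,-0.02,0,0,0,0.65,0,0,-0.035,0,0,0])

```text
clock: 7.08
tcp_pos: [0.4879, -0.125, 0.1361]
orientation: [-0.002, 0.726, 0.688, 0.001]
wrist_force: [0.3, 0.6, 0.2]
finger_gap: 0.0706
```

Request:
carry_out(moves=[-1,0,-0.028,-0.01,0,0,0,-1,0,-0.03,0,0,0,0,-1,0,0,0,0,0,0,-1,0,0,0,0,0,0,-1,0,0,0,0,0,0])

```text
clock: 7.7
tcp_pos: [0.433, -0.1235, 0.1506]
orientation: [0.002, 0.726, 0.688, 0.003]
wrist_force: [0.3, 0.0, -0.2]
finger_gap: 0.0003
```

Run:
```python
from h import *
from plan import show,rack
show()
im=grab("top","top2")[:,:,::-1]
sc=grab("scene","scene2")[:,:,::-1]
z=lambda im,x,y,w,h:cv2.resize(im[y:y+h,x:x+w],(390,int(390*h/w)),interpolation=cv2.INTER_CUBIC)
a,b=z(im,255,190,130,110),z(sc,195,120,117,99)
cv2.imwrite("pics/v2.png",np.hstack([a,b]))
```

```text
t 7.7 tcp [ 0.433  -0.1235  0.1506] rack mm [-99.6  -0.6 150.6] yaw 86.9 tilt [ 0.007  0.001 -1.   ] F [ 0.3  0.  -0.2] gap 0.0003
```

View pics/v2.png

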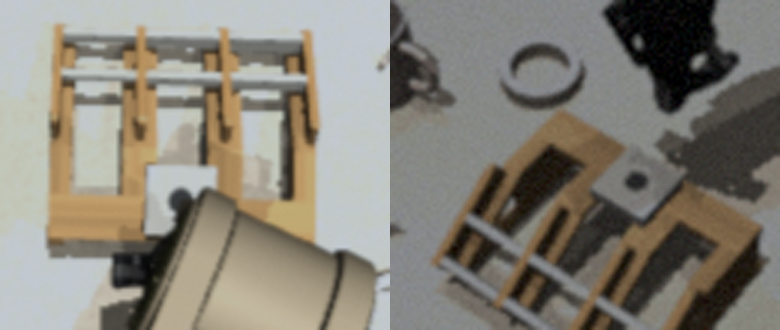

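Run:
```python
from h import *
from plan import inrack
sc=cv2.imread("pics/scene2.png");t=cv2.imread("pics/top2.png")
p=dark(sc,(195+636*0.3-390*.3,120+180*.3),5);print(p,(inrack(onz("scene",p,.089))*1e3).round(1))
# top plate edges: left/right x along rows, crop scale 3
for y in(246,249):
    g=t[y,296:334].mean(1);print(y,g.round(0).astype(int).tolist())
for y in(231,234):
    g=t[y,296:340].mean(1);print(y,g.round(0).astype(int).tolist())
```

```text
[268.46784735 173.93084546] [-45.4   1.2  89. ]
246 [136, 152, 152, 150, 147, 145, 143, 136, 176, 198, 199, 198, 197, 197, 196, 197, 197, 198, 197, 198, 197, 195, 195, 195, 193, 190, 186, 186, 189, 192, 188, 155, 126, 125, 130, 133, 133, 133]
249 [137, 142, 141, 144, 147, 149, 148, 146, 180, 199, 199, 199, 198, 196, 196, 198, 198, 199, 198, 196, 199, 198, 198, 198, 198, 197, 197, 198, 198, 198, 186, 150, 125, 125, 131, 133, 132, 134]
231 [125, 131, 121, 84, 62, 86, 103, 119, 136, 147, 154, 182, 195, 198, 198, 198, 198, 197, 194, 182, 171, 168, 168, 179, 183, 151, 92, 63, 111, 130, 125, 116, 77, 78, 118, 136, 139, 143, 151, 175, 193, 199, 200, 198]
234 [120, 136, 131, 109, 78, 67, 74, 116, 140, 147, 152, 177, 194, 196, 197, 196, 188, 180, 170, 162, 160, 158, 156, 159, 170, 133, 86, 67, 112, 136, 134, 121, 79, 55, 65, 79, 122, 145, 150, 168, 190, 198, 200, 199]
```

The plate lies on the deck at rack (−45, +1.2) mm, square and within the ±3 mm clearance of the middle slot. I'll push it straight, low and slowly.

Request:
carry_out(moves=[-1,0,0,0.03,0.3,0,0,-1,0,0,0.022,0,0,0,-1,0,0,0.008,0,0,0,-1,0,0,0.001,0,0,0,-1,0,0,0,0,0,0])

```text
clock: 8.43
tcp_pos: [0.4359, -0.1241, 0.0885]
orientation: [0.001, 0.726, 0.688, 0.001]
wrist_force: [0.4, -0.8, 0.4]
finger_gap: 0.0
```

```bash
python3 -c "
from plan import *
show();plan([(rack(-.06,0,.089),86.8,5)])"
```

```text
t 8.425 tcp [ 0.4359 -0.1241  0.0885] rack mm [-96.7  -1.   88.5] yaw 87.0 tilt [ 0.004  0.    -1.   ] F [ 0.4 -0.8  0.4] gap 0.0
[0.0002, 0.0073, -0.0001] [0.0, -0.0, 0.0]
[0.0002, 0.0073, -0.0001] [0.0, -0.0, 0.0]
[0.0002, 0.0073, -0.0001] [0.0, -0.0, 0.0]
[0.0002, 0.0073, -0.0001] [0.0, -0.0, 0.0]
[0.0002, 0.0073, -0.0001] [0.0, -0.0, 0.0]
```

Request:
carry_out(moves=[-1,0,0.007,-0.0005,0,0,0,-1,0,0.007,0,0,0,0,-1,0,0.007,0,0,0,0,-1,0,0.007,0,0,0,0,-1,0,0.006,0,0,0,0])

```text
clock: 9.05
tcp_pos: [0.473, -0.1265, 0.0908]
orientation: [0.002, 0.726, 0.688, 0.002]
wrist_force: [-0.5, 0.2, 0.1]
finger_gap: 0.0
```

Run:
```python
from h import *
from plan import show,inrack,plan,rack
show();plan([(rack(-.04,0,.089),86.8,5)])
sc=grab("scene","scene3")[:,:,::-1]
g=(inrack([0,0,0]))
```

```text
t 9.05 tcp [ 0.473  -0.1265  0.0908] rack mm [-59.5  -1.3  90.8] yaw 87.0 tilt [ 0.006 -0.001 -1.   ] F [-0.5  0.2  0.1] gap 0.0
[0.0003, 0.0039, 0.0004] [0.1, 0.0, 0.0]
[0.0003, 0.0039, 0.0004] [0.1, 0.0, 0.0]
[0.0003, 0.0039, 0.0004] [0.1, 0.0, 0.0]
[0.0003, 0.0039, 0.0004] [0.1, 0.0, 0.0]
[0.0003, 0.0039, 0.0004] [0.1, 0.0, 0.0]
```

Run:
```python
from h import *
from plan import inrack,rack
sc=cv2.imread("pics/scene3.png")
for x in(-.03,-.02,-.01):
    p=proj("scene",rack(x,.001,.089));q=dark(sc,p,5);print(p.round(1),q.round(1),(inrack(onz("scene",q,.089))*1e3).round(1))
```

```text
[265.3 177.3] [263.5 179.5] [-20.5   1.7  89. ]
[263.2 179.5] [262.9 180.1] [-17.7   1.6  89. ]
[261.1 181.7] [262.6 180.2] [-16.8   1.3  89. ]
```

Request:
carry_out(moves=[-1,0,0.004,0.001,0.3,0,0,-1,0,0.004,0.001,0,0,0,-1,0,0.004,0,0,0,0,-1,0,0.004,0,0,0,0,-1,0,0.004,0,0,0,0])

```text
clock: 9.72
tcp_pos: [0.4939, -0.1275, 0.0886]
orientation: [-0.0, 0.726, 0.688, -0.001]
wrist_force: [-2.4, 0.6, 0.9]
finger_gap: -0.0002
```

Run:
```python
from h import *
from plan import show
show()
im=grab("top","top4")[:,:,::-1]
sc=grab("scene","scene4")[:,:,::-1]
z=lambda im,x,y,w,h:cv2.resize(im[y:y+h,x:x+w],(390,int(390*h/w)),interpolation=cv2.INTER_CUBIC)
a,b=z(im,255,190,130,110),z(sc,195,120,117,99)
cv2.imwrite("pics/v4.png",np.hstack([a,b]))
```

```text
t 9.725 tcp [ 0.4939 -0.1275  0.0886] rack mm [-38.6  -1.2  88.6] yaw 87.0 tilt [-0.001 -0.001 -1.   ] F [-2.4  0.6  0.9] gap -0.0002
```

View pics/v4.png

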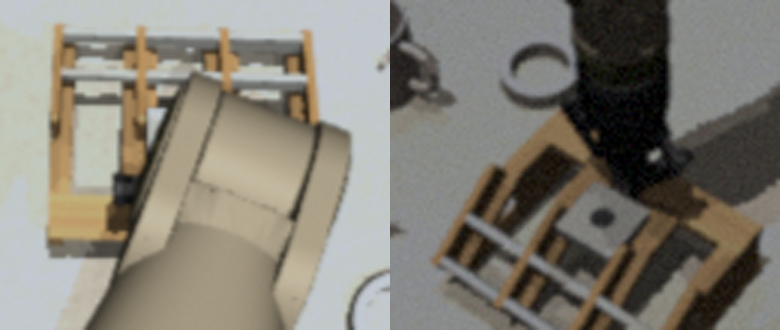

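Request:
carry_out(moves=[-1,0,0.003,0,0,0,0,-1,0,0.003,0,0,0,0,-1,0,0.003,0,0,0,0,-1,0,0.001,0,0,0,0,-1,0,0,0,0,0,0])

```text
clock: 10.45
tcp_pos: [0.5062, -0.1285, 0.0888]
orientation: [0.001, 0.726, 0.688, 0.0]
wrist_force: [0.1, 0.4, 0.1]
finger_gap: 0.0001
```

Run:
```python
from h import *
from plan import show
show()
sc=grab("scene","scene5")[:,:,::-1]
z=lambda im,x,y,w,h:cv2.resize(im[y:y+h,x:x+w],(600,int(600*h/w)),interpolation=cv2.INTER_CUBIC)
cv2.imwrite("pics/v5.png",z(sc,205,150,100,85))
```

```text
t 10.45 tcp [ 0.5062 -0.1285  0.0888] rack mm [-26.3  -1.4  88.8] yaw 87.0 tilt [ 0.002 -0.001 -1.   ] F [0.1 0.4 0.1] gap 0.0001
```

View pics/v5.png

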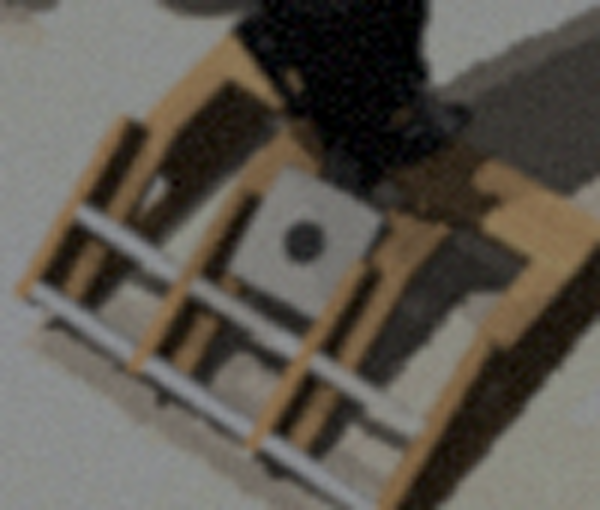

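The plate has tipped into the middle slot, between its walls, with the mark near scene pixel (255,190). I'll compute how far down the ramp it is numerically.

```bash
cat > ramp.py <<'E'
from h import *
from plan import *
c,s_=np.cos(np.pi/6),np.sin(np.pi/6)
def chw(u,y,h):return rack(u*c+h*s_,y,.075-u*s_+h*c)
def ramp(n,p,h):
    O,d=ray(n,p);a=chw(0,0,h);N=chw(0,0,1)-chw(0,0,0);X=O+d*((a-O)@N)/(d@N)
    U=chw(1,0,0)-chw(0,0,0);V=chw(0,1,0)-chw(0,0,0);return np.array([(X-a)@U,(X-a)@V])*1e3
def find(im,h,y,n="scene",us=np.arange(.0,.075,.006)):
    "darkest round mark along the slot"
    g=cv2.GaussianBlur(im,(3,3),0).mean(2);best=[]
    for u in us:
        p=proj(n,chw(u,y,h));q=dark(im,p,4);best.append((ramp(n,q,h).round(1).tolist(),q.round(1).tolist(),round(float(g[int(round(q[1])),int(round(q[0]))]),0)))
    return best
E
python3 - <<'E'
from ramp import *
im=cv2.imread("pics/scene5.png")
q=dark(im,(205+303/6,150+241/6),4);print(q,ramp("scene",q,.014))
print((inrack(onz("scene",q,.089))*1e3).round(1))
E
```

```text
[255.34862715 189.93253667] [13.48373392  1.42981858]
[23.1  5.5 89. ]
```

Request:
carry_out(moves=[-1,0,0.0035,0.002,0,0,0,-1,0,0.0035,0.002,0,0,0,-1,0,0.0035,0.002,0,0,0,-1,0,0.0035,0.002,0,0,0,-1,0,0,0,0,0,0])

```text
clock: 11.12
tcp_pos: [0.5211, -0.1293, 0.08]
orientation: [0.001, 0.726, 0.688, 0.0]
wrist_force: [0.4, 0.2, 0.3]
finger_gap: -0.0003
```

Run:
```python
from ramp import *
show();im=grab("scene","scene6")[:,:,::-1]
for b in find(im,.014,.001):print(b)
```

```text
t 11.125 tcp [ 0.5211 -0.1293  0.08  ] rack mm [-11.4  -1.4  80. ] yaw 87.0 tilt [ 0.002 -0.001 -1.   ] F [0.4 0.2 0.3] gap -0.0003
([-5.1, 2.4], [258.9, 184.6], 29.0)
([-1.9, 2.7], [258.4, 185.6], 60.0)
([13.9, -0.6], [254.7, 189.7], 115.0)
([25.8, 0.7], [253.0, 193.4], 50.0)
([29.2, 1.0], [252.5, 194.5], 38.0)
([31.3, 1.2], [252.2, 195.1], 38.0)
([32.4, 0.7], [251.9, 195.4], 38.0)
([35.5, 0.5], [251.3, 196.3], 39.0)
([39.2, 0.4], [250.6, 197.3], 49.0)
([64.9, 1.3], [246.4, 205.0], 70.0)
([68.3, 0.8], [245.7, 205.9], 48.0)
([69.9, -0.6], [245.0, 206.2], 42.0)
([72.1, -1.2], [244.5, 206.7], 42.0)
```

Request:
carry_out(moves=[-1,0,0.0035,0.002,0,0,0,-1,0,0.0035,0.002,0,0,0,-1,0,0.0035,0.002,0,0,0,-1,0,0.0035,0.002,0,0,0,-1,0,0.0035,0.002,0,0,0])

```text
clock: 11.8
tcp_pos: [0.5394, -0.1303, 0.0696]
orientation: [0.001, 0.726, 0.688, 0.0]
wrist_force: [-0.2, -0.1, 0.1]
finger_gap: 0.0002
```

Run:
```python
from ramp import *
show();im=grab("scene","scene7")[:,:,::-1]
for b in find(im,.014,.001,us=np.arange(.03,.08,.006)):print(b)
```

```text
t 11.8 tcp [ 0.5394 -0.1303  0.0696] rack mm [ 7.  -1.4 69.6] yaw 87.0 tilt [ 0.002 -0.001 -1.   ] F [-0.2 -0.1  0.1] gap 0.0002
([25.2, -0.3], [252.8, 193.1], 105.0)
([44.4, 0.7], [249.8, 198.9], 56.0)
([47.9, 0.8], [249.2, 199.9], 39.0)
([49.1, 1.3], [249.1, 200.4], 39.0)
([49.9, 1.4], [249.0, 200.6], 43.0)
([53.8, 1.9], [248.5, 201.8], 79.0)
([61.3, 0.4], [246.8, 203.8], 114.0)
([74.2, 2.9], [245.2, 208.0], 119.0)
([85.4, 1.0], [242.8, 211.0], 57.0)
```

Request:
carry_out(moves=[-1,0,0.003,0.0017,0,0,0,-1,0,0.003,0.0017,0,0,0,-1,0,0.003,0.0017,0,0,0,-1,0,0.002,0.0012,0,0,0,-1,0,0,0,0,0,0])

```text
clock: 12.48
tcp_pos: [0.5517, -0.1309, 0.0626]
orientation: [0.001, 0.726, 0.688, 0.0]
wrist_force: [-0.4, -1.3, -0.5]
finger_gap: 0.0
```

Run:
```python
from ramp import *
show();im=grab("scene","scene8")[:,:,::-1]
for b in find(im,.014,.001,us=np.arange(.045,.085,.006)):print(b)
```

```text
t 12.475 tcp [ 0.5517 -0.1309  0.0626] rack mm [19.3 -1.4 62.6] yaw 87.0 tilt [ 0.002 -0.001 -1.   ] F [-0.4 -1.3 -0.5] gap 0.0
([35.3, 1.0], [251.4, 196.3], 69.0)
([55.0, 1.7], [248.2, 202.2], 104.0)
([66.0, 2.3], [246.5, 205.5], 60.0)
([68.0, 1.1], [245.8, 205.9], 42.0)
([69.2, 1.0], [245.6, 206.2], 42.0)
([69.7, 1.4], [245.6, 206.4], 42.0)
([72.6, 1.8], [245.2, 207.4], 44.0)
```

Request:
carry_out(moves=[-1,0,0.001,0.0006,0,0,0,-1,0,0.001,0.0006,0,0,0,-1,0,0.0007,0.0004,0,0,0,-1,0,0.0005,0.0003,0,0,0,-1,0,0,0,0,0,0])

```text
clock: 13.15
tcp_pos: [0.5539, -0.1308, 0.0607]
orientation: [0.0, 0.726, 0.688, -0.0]
wrist_force: [-0.7, -0.4, 0.4]
finger_gap: 0.0002
```

Run:
```python
from ramp import *
show()
```

```text
t 13.15 tcp [ 0.5539 -0.1308  0.0607] rack mm [21.5 -1.1 60.7] yaw 87.0 tilt [ 0.    -0.001 -1.   ] F [-0.7 -0.4  0.4] gap 0.0002
```

Request:
carry_out(moves=[-1,0,0.0008,0.0004,0,0,0,-1,0,0.0007,0.0004,0,0,0,-1,0,0.0007,0.0004,0,0,0,-1,0,0,0,0,0,0,-1,0,0,0,0,0,0])

```text
clock: 13.78
tcp_pos: [0.5544, -0.1304, 0.0593]
orientation: [-0.001, 0.726, 0.688, -0.001]
wrist_force: [-3.0, 1.7, 2.6]
finger_gap: -0.0004
```

Run:
```python
from ramp import *
show()
```

```text
t 13.775 tcp [ 0.5544 -0.1304  0.0593] rack mm [22.  -0.6 59.3] yaw 87.0 tilt [-0.003  0.    -1.   ] F [-3.   1.7  2.6] gap -0.0004
```

Request:
carry_out(moves=[-1,0,-0.004,-0.002,0.2,0,0,-1,0,-0.003,-0.015,0,0,0,-1,0,0,-0.03,0,0,0,-1,0,0,-0.035,0,0,0,-1,0,0,0,0,0,0])

```text
clock: 14.4
tcp_pos: [0.5506, -0.1312, 0.1472]
orientation: [0.001, 0.726, 0.688, -0.0]
wrist_force: [0.9, 0.4, 0.9]
finger_gap: -0.0001
```

Run:
```python
from ramp import *
show();plan([((.601,.2248,.10),130,10)])
im=grab("scene","scene9")[:,:,::-1]
for b in find(im,.014,.001,us=np.arange(.055,.085,.006)):print(b)
```

```text
t 14.4 tcp [ 0.5506 -0.1312  0.1472] rack mm [ 18.2  -1.7 147.2] yaw 86.9 tilt [ 0.001 -0.002 -1.   ] F [0.9 0.4 0.9] gap -0.0001
[0.0358, 0.0031, 0.0047] [0.0, 0.0, -4.3]
[0.0355, 0.0058, 0.0047] [0.0, 0.0, -4.3]
[0.0349, 0.0085, 0.0047] [0.0, 0.0, -4.3]
[0.0342, 0.0111, 0.0047] [0.0, 0.0, -4.3]
[0.0333, 0.0136, 0.0047] [0.0, 0.0, -4.3]
[0.0322, 0.0161, 0.0047] [0.0, 0.0, -4.3]
[0.0309, 0.0184, 0.0047] [0.0, 0.0, -4.3]
[0.0294, 0.0207, 0.0047] [0.0, 0.0, -4.3]
[0.0278, 0.0228, 0.0047] [0.0, 0.0, -4.3]
[0.026, 0.0249, 0.0047] [0.0, 0.0, -4.3]
([64.9, 1.3], [246.4, 205.0], 63.0)
([68.3, 1.2], [245.8, 206.0], 41.0)
([70.6, 1.5], [245.4, 206.7], 35.0)
([70.7, 1.5], [245.4, 206.7], 35.0)
([72.5, 1.5], [245.1, 207.3], 35.0)
([76.2, 1.4], [244.4, 208.3], 55.0)
```

plate_a's mark is at u≈70.7 mm; home is 70. Now for plate_b.

Request:
carry_out(moves=[0.8,0.036,0.003,0.002,0,0,-4.3,0.8,0.036,0.006,0.002,0,0,-4.3,0.8,0.035,0.009,0.002,0,0,-4.3,0.8,0.034,0.011,0.005,0,0,-4.3,0.8,0.033,0.014,0.005,0,0,-4.3])

```text
clock: 15.08
tcp_pos: [0.5752, 0.0497, 0.1268]
orientation: [-0.001, 0.582, 0.813, -0.001]
wrist_force: [-0.1, -0.6, 0.3]
finger_gap: 0.077
```

Request:
carry_out(moves=[0.8,0.032,0.016,0.006,0,0,-4.3,0.8,0.031,0.018,0.008,0,0,-4.3,0.8,0.029,0.021,0.01,0,0,-4.3,0.8,0.018,0.016,0.01,0,0,-4.3,0.8,0,0,0,0,0,0])

```text
clock: 15.7
tcp_pos: [0.591, 0.1864, 0.087]
orientation: [-0.003, 0.448, 0.894, -0.002]
wrist_force: [-0.1, 0.1, -0.2]
finger_gap: 0.0767
```

Run:
```python
from ramp import *
show();plan([((.601,.2248,.025),130,4)])
```

```text
t 15.7 tcp [0.591  0.1864 0.087 ] rack mm [ 40.9 317.7  87. ] yaw 126.8 tilt [-0.008 -0.001 -1.   ] F [-0.1  0.1 -0.2] gap 0.0767
[0.0061, 0.0078, 0.0155] [-0.1, -0.1, -0.8]
[0.006, 0.0079, 0.0155] [-0.1, -0.1, -0.8]
[0.006, 0.008, 0.0155] [-0.1, -0.1, -0.8]
[0.0059, 0.008, 0.0155] [-0.1, -0.1, -0.8]
```

Request:
carry_out(moves=[0.8,0.014,0.018,0.002,-0.4,-0.3,-1.5,0.8,0.01,0.014,0.002,0,0,-1.5,0.8,0,0,0,0,0,0,0.8,0,0,0.02,0,0,0,0.8,0,0,0,0,0,0])

```text
clock: 16.32
tcp_pos: [0.603, 0.2254, 0.0628]
orientation: [0.001, 0.425, 0.905, -0.0]
wrist_force: [-0.5, -0.3, 0.2]
finger_gap: 0.0766
```

Run:
```python
from ramp import *
show();plan([((.601,.2248,.013),130,1)])
```

```text
t 16.325 tcp [0.603  0.2254 0.0628] rack mm [ 50.6 357.3  62.8] yaw 129.7 tilt [ 0.002 -0.002 -1.   ] F [-0.5 -0.3  0.2] gap 0.0766
[0.0009, -0.0019, 0.0498] [0.0, 0.2, -0.3]
```

Request:
carry_out(moves=[0.8,0.001,-0.001,0.02,0,0.2,-0.3,0.8,0,0,0.02,0,0,0,0.65,0,0,0.008,0,0,0,0.65,0,0,0.004,0,0,0,0.65,0,0,0,0,0,0])

```text
clock: 16.95
tcp_pos: [0.6049, 0.2242, 0.0146]
orientation: [0.002, 0.424, 0.906, 0.002]
wrist_force: [0.2, -1.0, 0.1]
finger_gap: 0.0704
```

Run:
```python
from ramp import *
show()
```

```text
t 16.95 tcp [0.6049 0.2242 0.0146] rack mm [ 52.6 356.2  14.6] yaw 129.9 tilt [ 0.006  0.002 -1.   ] F [ 0.2 -1.   0.1] gap 0.0704
```

Request:
carry_out(moves=[0.65,0.0025,-0.002,0.003,0.2,-0.2,0,0.65,0,0,0.002,0,0,0,0.65,0,0,0.002,0,0,0,0.65,0,0,0.001,0,0,0,0.65,0,0,0,0,0,0])

```text
clock: 17.58
tcp_pos: [0.6026, 0.2253, 0.0077]
orientation: [0.004, 0.424, 0.906, 0.0]
wrist_force: [0.2, -0.3, 1.1]
finger_gap: 0.0705
```

Request:
carry_out(moves=[0.05,0,0,0,0,0,0,0,0,0,0,0,0,0,0,0,0,0,0,0,0,0,0,0,0,0,0,0,0,0,0,0,0,0,0])

```text
clock: 18.2
tcp_pos: [0.6028, 0.2254, 0.0082]
orientation: [0.004, 0.424, 0.906, 0.0]
wrist_force: [-0.4, -1.0, 0.0]
finger_gap: 0.0585
```

Run:
```python
from ramp import *
show();s,r=st();p,r=plan([(s["tcp_pos"]+[0,0,.11],129.9,2)]);plan([(rack(-.043,-.0745,.118),86.8,10)],p,r)
```

```text
t 18.2 tcp [0.6028 0.2254 0.0082] rack mm [ 50.4 357.2   8.2] yaw 129.9 tilt [ 0.008 -0.003 -1.   ] F [-0.4 -1.   0. ] gap 0.0585
[-0.0004, 0.0002, -0.055] [0.1, 0.2, -0.0]
[-0.0002, 0.0001, -0.055] [0.1, 0.2, -0.0]
[-0.0251, -0.0363, 0.0] [0.0, 0.0, 4.3]
[-0.0278, -0.0343, 0.0] [0.0, 0.0, 4.3]
[-0.0303, -0.0321, 0.0] [0.0, 0.0, 4.3]
[-0.0326, -0.0298, 0.0] [0.0, 0.0, 4.3]
[-0.0348, -0.0272, 0.0] [0.0, 0.0, 4.3]
[-0.0367, -0.0245, 0.0] [0.0, 0.0, 4.3]
[-0.0385, -0.0217, 0.0] [0.0, 0.0, 4.3]
[-0.04, -0.0188, 0.0] [0.0, 0.0, 4.3]
[-0.0413, -0.0157, 0.0] [0.0, 0.0, 4.3]
[-0.0423, -0.0126, 0.0] [0.0, 0.0, 4.3]
```

Request:
carry_out(moves=[0,0,0,-0.04,0.1,0.2,0,0,0,0,-0.055,0.1,0.2,0,0,-0.017,-0.027,-0.025,0,0,4.3,0,-0.028,-0.035,0,0,0,4.3,0,-0.03,-0.032,0,0,0,4.3])

```text
clock: 18.82
tcp_pos: [0.5679, 0.1096, 0.1306]
orientation: [0.0, 0.523, 0.852, -0.0]
wrist_force: [-0.5, 0.2, -0.9]
finger_gap: 0.0586
```

Request:
carry_out(moves=[0,-0.032,-0.03,0,0,0,4.3,0,-0.035,-0.027,0,0,0,4.3,0,-0.037,-0.024,0,0,0,4.3,0,-0.038,-0.022,0,0,0,4.3,0,-0.036,-0.019,0,0,0,4.3])

```text
clock: 19.45
tcp_pos: [0.5047, -0.105, 0.1312]
orientation: [0.001, 0.677, 0.736, 0.0]
wrist_force: [0.1, -0.3, -1.2]
finger_gap: 0.059
```

Run:
```python
from ramp import *
show();plan([(rack(-.043,-.0745,.115),86.8,3)])
```

```text
t 19.45 tcp [ 0.5047 -0.105   0.1312] rack mm [-29.1  21.9 131.2] yaw 94.7 tilt [ 0.002 -0.002 -1.   ] F [ 0.1 -0.3 -1.2] gap 0.059
[-0.0312, -0.009, 0.0054] [0.0, 0.0, 2.6]
[-0.0316, -0.0076, 0.0054] [0.0, 0.0, 2.6]
[-0.0319, -0.0061, 0.0054] [0.0, 0.0, 2.6]
```

Request:
carry_out(moves=[0,-0.031,-0.009,0.004,0,0,2.4,0,-0.031,-0.006,0.004,0,0,2.4,0,-0.023,-0.003,0.004,0,0,1.4,0,0,0,0,0,0,0,0,0,0,0,0,0,0])

```text
clock: 20.08
tcp_pos: [0.4882, -0.1958, 0.1191]
orientation: [0.001, 0.719, 0.695, 0.0]
wrist_force: [-0.2, -0.1, -0.2]
finger_gap: 0.0588
```

Run:
```python
from ramp import *
show();plan([(rack(-.044,-.0745,.0835),86.8,1)])
```

```text
t 20.075 tcp [ 0.4882 -0.1958  0.1191] rack mm [-40.5 -69.7 119.1] yaw 88.0 tilt [ 0.003 -0.002 -1.   ] F [-0.2 -0.1 -0.2] gap 0.0588
[-0.0047, -0.0037, 0.0356] [0.1, 0.1, 1.2]
```

Request:
carry_out(moves=[0,-0.0053,-0.003,0.012,0.1,0.1,1.2,0,0,0,0.01,0,0,0,0,0,0,0.006,0,0,0,0,0,0,0.004,0,0,0,0,0,0,0,0,0,0])

```text
clock: 20.7
tcp_pos: [0.4848, -0.1985, 0.0843]
orientation: [-0.001, 0.726, 0.688, 0.0]
wrist_force: [0.3, 0.7, -0.4]
finger_gap: 0.0587
```

Run:
```python
from ramp import *
show();plan([(rack(-.044,-.075,.0835),86.8,1)])
```

```text
t 20.7 tcp [ 0.4848 -0.1985  0.0843] rack mm [-43.8 -72.5  84.3] yaw 87.0 tilt [-0.     0.002 -1.   ] F [ 0.3  0.7 -0.4] gap 0.0587
[-0.0025, -0.0002, 0.0008] [-0.0, -0.1, 0.2]
```

Request:
carry_out(moves=[0,-0.0025,0,0,0,0,0.2,0,0,0,0.001,0,0,0,0.65,0,0,0,0,0,0,0.65,0,0,0,0,0,0,0.65,0,0,-0.02,0,0,0])

```text
clock: 21.32
tcp_pos: [0.4843, -0.2011, 0.1033]
orientation: [-0.001, 0.727, 0.687, 0.0]
wrist_force: [-0.6, 0.2, 0.1]
finger_gap: 0.0705
```

Request:
carry_out(moves=[0.65,0,0,-0.03,0,0,0,-1,0,-0.028,0,0,0,0,-1,0,-0.03,0,0,0,0,-1,0,0,0,0,0,0,-1,0,0,0,0,0,0])

```text
clock: 21.95
tcp_pos: [0.428, -0.1992, 0.137]
orientation: [0.002, 0.727, 0.687, 0.001]
wrist_force: [-0.0, -0.2, 0.5]
finger_gap: -0.0004
```

Run:
```python
from ramp import *
show();plan([(rack(-.0995,-.075,.089),86.8,1)])
im=grab("scene","scene10")[:,:,::-1];t=grab("top","top10")[:,:,::-1]
for x in(-.05,-.043):
    q=dark(im,proj("scene",rack(x,-.074,.085)),5);print(q,(inrack(onz("scene",q,.085))*1e3).round(1))
z=lambda im,x,y,w,h:cv2.resize(im[y:y+h,x:x+w],(390,int(390*h/w)),interpolation=cv2.INTER_CUBIC)
cv2.imwrite("pics/v10.png",np.hstack([z(t,255,190,130,110),z(im,195,120,117,99)]))
```

```text
t 21.95 tcp [ 0.428  -0.1992  0.137 ] rack mm [-100.4  -76.5  137. ] yaw 86.7 tilt [ 0.005 -0.002 -1.   ] F [-0.  -0.2  0.5] gap -0.0004
[0.0015, 0.0007, 0.048] [0.3, 0.1, -0.1]
[248.51938739 163.1089545 ] [-44.7 -74.5  85. ]
[248.44087803 163.12255125] [-44.5 -74.6  85. ]
```

View pics/v10.png

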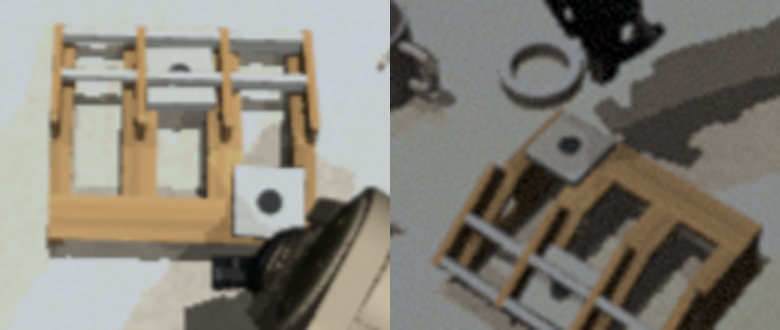

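Plate_a sits home in the middle slot, with its mark just below the upper board. Plate_b lies on the deck at rack (−44.6, −74.5), in line with the narrow slot. I'll repeat the push.

Request:
carry_out(moves=[-1,0.001,0.001,0.02,0.3,0.1,0,-1,0,0,0.016,0,0,0,-1,0,0,0.008,0,0,0,-1,0,0,0.001,0,0,0,-1,0,0,0,0,0,0])

```text
clock: 22.68
tcp_pos: [0.4327, -0.199, 0.0908]
orientation: [0.0, 0.726, 0.688, 0.0]
wrist_force: [0.4, -0.3, 0.9]
finger_gap: 0.0001
```

Run:
```python
from ramp import *
show();plan([(rack(-.06,-.075,.0885),86.8,5)])
```

```text
t 22.675 tcp [ 0.4327 -0.199   0.0908] rack mm [-95.7 -76.   90.8] yaw 86.9 tilt [ 0.001 -0.    -1.   ] F [ 0.4 -0.3  0.9] gap 0.0001
[0.0002, 0.0071, 0.0005] [0.0, 0.0, 0.0]
[0.0002, 0.0071, 0.0005] [0.0, 0.0, 0.0]
[0.0002, 0.0071, 0.0005] [0.0, 0.0, 0.0]
[0.0002, 0.0071, 0.0005] [0.0, 0.0, 0.0]
[0.0002, 0.0071, 0.0005] [0.0, 0.0, 0.0]
```

Request:
carry_out(moves=[-1,0,0.007,0.002,0,0,0,-1,0,0.007,0.001,0,0,0,-1,0,0.007,0.0005,0,0,0,-1,0,0.007,0.0005,0,0,0,-1,0,0.006,0,0,0,0])

```text
clock: 23.3
tcp_pos: [0.4693, -0.2015, 0.0878]
orientation: [0.001, 0.726, 0.687, 0.0]
wrist_force: [-0.7, -0.9, 0.6]
finger_gap: -0.0003
```

Run:
```python
from ramp import *
show();plan([(rack(-.039,-.075,.0885),86.8,5)])
im=grab("scene","scene11")[:,:,::-1]
for x in(-.025,-.018):
    q=dark(im,proj("scene",rack(x,-.074,.085)),5);print(q,(inrack(onz("scene",q,.085))*1e3).round(1))
```

```text
t 23.3 tcp [ 0.4693 -0.2015  0.0878] rack mm [-59.  -76.4  87.8] yaw 86.9 tilt [ 0.002 -0.001 -1.   ] F [-0.7 -0.9  0.6] gap -0.0003
[0.0003, 0.004, -0.0001] [0.0, 0.0, 0.0]
[0.0003, 0.004, -0.0001] [0.0, 0.0, 0.0]
[0.0003, 0.004, -0.0001] [0.0, 0.0, 0.0]
[0.0003, 0.004, -0.0001] [0.0, 0.0, 0.0]
[0.0003, 0.004, -0.0001] [0.0, 0.0, 0.0]
[243.25301679 168.88509969] [-18.1 -73.4  85. ]
[243.0278295  168.98324288] [-17.4 -73.8  85. ]
```

Request:
carry_out(moves=[-1,0,0.004,0,0,0,0,-1,0,0.004,0,0,0,0,-1,0,0.004,0,0,0,0,-1,0,0.004,0,0,0,0,-1,0,0.003,0,0,0,0])

```text
clock: 23.98
tcp_pos: [0.4901, -0.2027, 0.0878]
orientation: [0.001, 0.726, 0.688, 0.0]
wrist_force: [-0.9, 0.0, 0.1]
finger_gap: -0.0001
```

Request:
carry_out(moves=[-1,0,0.003,0,0,0,0,-1,0,0.003,0,0,0,0,-1,0,0.003,0,0,0,0,-1,0,0.001,0,0,0,0,-1,0,0,0,0,0,0])

```text
clock: 24.6
tcp_pos: [0.5013, -0.2034, 0.0879]
orientation: [0.002, 0.726, 0.688, 0.001]
wrist_force: [0.5, 0.1, 0.4]
finger_gap: -0.0004
```

Run:
```python
from ramp import *
show()
im=grab("scene","scene12")[:,:,::-1]
for b in find(im,.010,-.074,us=np.arange(0.,.075,.006)):print(b)
```

```text
t 24.6 tcp [ 0.5013 -0.2034  0.0879] rack mm [-27.  -76.5  87.9] yaw 86.9 tilt [ 0.003 -0.002 -1.   ] F [0.5 0.1 0.4] gap -0.0004
([8.5, -74.1], [236.8, 176.4], 54.0)
([12.0, -73.8], [236.3, 177.5], 37.0)
([13.7, -73.9], [236.0, 178.0], 37.0)
([15.0, -73.9], [235.8, 178.4], 37.0)
([18.2, -74.1], [235.2, 179.2], 40.0)
([22.0, -74.3], [234.5, 180.3], 60.0)
([41.5, -74.6], [231.1, 185.9], 108.0)
([48.9, -74.9], [229.8, 187.9], 41.0)
([50.0, -74.1], [229.8, 188.4], 41.0)
([51.4, -73.7], [229.7, 188.8], 41.0)
([58.5, -75.3], [228.1, 190.6], 116.0)
([70.8, -75.7], [225.9, 194.1], 36.0)
([73.6, -76.3], [225.3, 194.8], 34.0)
```

Plate_b behaved like plate_a: it has tipped and its centre is at u≈14.5 mm. I'll press it down along the ramp.

Request:
carry_out(moves=[-1,0,0.0035,0.002,0,0,0,-1,0,0.0035,0.002,0,0,0,-1,0,0.0035,0.002,0,0,0,-1,0,0.0035,0.002,0,0,0,-1,0,0,0,0,0,0])

```text
clock: 25.28
tcp_pos: [0.5164, -0.2042, 0.0792]
orientation: [0.002, 0.726, 0.688, 0.001]
wrist_force: [-1.2, -0.1, 0.3]
finger_gap: -0.0002
```

Run:
```python
from ramp import *
show()
im=grab("scene","scene13")[:,:,::-1]
for b in find(im,.010,-.074,us=np.arange(0.,.075,.006)):print(b)
```

```text
t 25.275 tcp [ 0.5164 -0.2042  0.0792] rack mm [-11.8 -76.5  79.2] yaw 86.9 tilt [ 0.003 -0.001 -1.   ] F [-1.2 -0.1  0.3] gap -0.0002
([-4.9, -74.9], [238.9, 172.5], 31.0)
([-1.7, -74.4], [238.5, 173.5], 47.0)
([11.4, -75.2], [236.0, 177.1], 115.0)
([25.5, -74.1], [233.9, 181.3], 48.0)
([28.9, -73.9], [233.4, 182.3], 37.0)
([30.6, -73.9], [233.1, 182.9], 37.0)
([31.8, -74.2], [232.9, 183.2], 37.0)
([35.3, -74.4], [232.2, 184.1], 42.0)
([40.3, -74.0], [231.5, 185.6], 90.0)
([64.4, -73.0], [227.7, 192.7], 85.0)
([67.5, -75.4], [226.5, 193.2], 66.0)
([70.8, -75.2], [226.0, 194.2], 37.0)
([73.4, -76.0], [225.4, 194.8], 35.0)
```

Under the upper board now (centre u≈31.5 mm), force low. I'll carry on the same way.

Request:
carry_out(moves=[-1,0,0.0035,0.002,0,0,0,-1,0,0.0035,0.002,0,0,0,-1,0,0.0035,0.002,0,0,0,-1,0,0.0035,0.002,0,0,0,-1,0,0.0035,0.002,0,0,0])

```text
clock: 25.95
tcp_pos: [0.5348, -0.2052, 0.0688]
orientation: [0.002, 0.726, 0.687, 0.001]
wrist_force: [-0.7, 0.2, 0.1]
finger_gap: -0.0001
```

Run:
```python
from ramp import *
show()
im=grab("scene","scene14")[:,:,::-1]
for b in find(im,.010,-.074,us=np.arange(0.036,.075,.006)):print(b)
```

```text
t 25.95 tcp [ 0.5348 -0.2052  0.0688] rack mm [  6.6 -76.5  68.8] yaw 86.9 tilt [ 0.003 -0.001 -1.   ] F [-0.7  0.2  0.1] gap -0.0001
([44.3, -74.1], [230.8, 186.8], 49.0)
([47.9, -73.8], [230.2, 187.8], 36.0)
([49.0, -73.5], [230.1, 188.2], 36.0)
([50.4, -73.5], [229.9, 188.6], 43.0)
([53.4, -74.5], [229.1, 189.3], 54.0)
([64.8, -72.9], [227.6, 192.8], 102.0)
([76.2, -72.2], [225.9, 196.2], 114.0)
```

Request:
carry_out(moves=[-1,0,0.003,0.0017,0,0,0,-1,0,0.003,0.0017,0,0,0,-1,0,0.003,0.0017,0,0,0,-1,0,0.002,0.0012,0,0,0,-1,0,0,0,0,0,0])

```text
clock: 26.62
tcp_pos: [0.547, -0.2059, 0.0618]
orientation: [0.002, 0.726, 0.688, 0.001]
wrist_force: [-0.5, 1.0, 0.1]
finger_gap: -0.0
```

Request:
carry_out(moves=[-1,0,0.001,0.0006,0,0,0,-1,0,0.001,0.0006,0,0,0,-1,0,0.0005,0.0003,0,0,0,-1,0,0,0,0,0,0,-1,0,0,0,0,0,0])

```text
clock: 27.25
tcp_pos: [0.5495, -0.2061, 0.0603]
orientation: [0.002, 0.726, 0.688, 0.001]
wrist_force: [-0.7, 0.5, -0.3]
finger_gap: 0.0003
```

Run:
```python
from ramp import *
show()
im=grab("scene","scene15")[:,:,::-1]
for b in find(im,.010,-.074,us=np.arange(0.055,.085,.006)):print(b)
```

```text
t 27.25 tcp [ 0.5495 -0.2061  0.0603] rack mm [ 21.3 -76.5  60.3] yaw 86.9 tilt [ 0.003 -0.001 -1.   ] F [-0.7  0.5 -0.3] gap 0.0003
([63.7, -72.4], [227.9, 192.6], 74.0)
([68.6, -73.0], [226.9, 193.9], 38.0)
([70.2, -73.7], [226.5, 194.3], 38.0)
([70.7, -73.4], [226.5, 194.4], 36.0)
([72.9, -73.6], [226.1, 195.0], 38.0)
([75.2, -74.3], [225.5, 195.6], 52.0)
```

Request:
carry_out(moves=[-1,0,0.0007,0.0004,0,0,0,-1,0,0.0006,0.0003,0,0,0,-1,0,0.0005,0.0003,0,0,0,-1,0,0,0,0,0,0,-1,0,0,0,0,0,0])

```text
clock: 27.92
tcp_pos: [0.5504, -0.2058, 0.0592]
orientation: [0.001, 0.726, 0.687, 0.0]
wrist_force: [-1.4, 0.6, 0.7]
finger_gap: -0.0001
```

Run:
```python
from ramp import *
show()
```

```text
t 27.925 tcp [ 0.5504 -0.2058  0.0592] rack mm [ 22.2 -76.2  59.2] yaw 86.9 tilt [ 0.001 -0.001 -1.   ] F [-1.4  0.6  0.7] gap -0.0001
```

Request:
carry_out(moves=[-1,0,0.0007,0.0003,0,0,0,-1,0,0.0007,0.0003,0,0,0,-1,0,0,0,0,0,0,-1,0,0,0,0,0,0,-1,0,0,0,0,0,0])

```text
clock: 28.55
tcp_pos: [0.5507, -0.2055, 0.0586]
orientation: [-0.0, 0.726, 0.687, -0.0]
wrist_force: [-3.1, 1.1, 1.4]
finger_gap: -0.0002
```

Run:
```python
from ramp import *
show()
```

```text
t 28.55 tcp [ 0.5507 -0.2055  0.0586] rack mm [ 22.4 -75.9  58.6] yaw 86.9 tilt [-0.001 -0.    -1.   ] F [-3.1  1.1  1.4] gap -0.0002
```

It has stopped against the board at about 3 N. I'll back off, raise the arm clear and check.

Request:
carry_out(moves=[-1,0,-0.004,-0.002,0.2,0,0,-1,0,-0.003,-0.015,0,0,0,-1,0,0,-0.035,0,0,0,-1,0,0,-0.05,0,0,0,-1,0,0,-0.03,0,0,0])

```text
clock: 29.18
tcp_pos: [0.5442, -0.2051, 0.1948]
orientation: [-0.001, 0.726, 0.687, -0.001]
wrist_force: [-0.2, -0.5, -0.9]
finger_gap: -0.0001
```

Request:
carry_out(moves=[-1,0.05,-0.015,0,0,0,0,-1,0.06,-0.015,0,0,0,0,-1,0.06,-0.01,0,0,0,0,-1,0.06,0,0,0,0,0,-1,0.06,0,0,0,0,0])

```text
clock: 29.8
tcp_pos: [0.5262, 0.0882, 0.2051]
orientation: [0.008, 0.73, 0.684, 0.005]
wrist_force: [0.9, 0.0, 0.0]
finger_gap: 0.0001
```

Request:
carry_out(moves=[-1,0.03,0,0,0,0,0,-1,0,0,0,0,0,0,-1,0,0,0,0,0,0,-1,0,0,0,0,0,0,-1,0,0,0,0,0,0])

```text
clock: 30.42
tcp_pos: [0.529, 0.1207, 0.2091]
orientation: [0.01, 0.728, 0.685, 0.008]
wrist_force: [-1.1, 0.5, -0.3]
finger_gap: -0.0002
```

Run:
```python
from ramp import *
show();im=grab("scene","scene16")[:,:,::-1];t=grab("top","top16")[:,:,::-1]
for h,y in((.014,.001),(.010,-.074)):
    for b in find(im,h,y,us=np.arange(0.062,.08,.006)):print("scene",b)
    for b in find(t,h,y,"top",us=np.arange(0.062,.08,.006)):print("top",b)
z=lambda im,x,y,w,h:cv2.resize(im[y:y+h,x:x+w],(390,int(390*h/w)),interpolation=cv2.INTER_CUBIC)
cv2.imwrite("pics/v16.png",np.vstack([np.hstack([z(t,265,195,104,80),z(im,205,150,104,80)]),np.hstack([z(t,0,80,560,340),z(im,0,60,560,340)])]))
```

```text
t 30.425 tcp [0.529  0.1207 0.2091] rack mm [-17.4 248.6 209.1] yaw 86.5 tilt [ 0.026 -0.004 -1.   ] F [-1.1  0.5 -0.3] gap -0.0002
scene ([68.2, 1.2], [245.8, 206.0], 44.0)
scene ([70.4, 1.6], [245.5, 206.7], 37.0)
scene ([70.9, 2.0], [245.5, 206.9], 37.0)
scene ([72.4, 1.5], [245.1, 207.3], 38.0)
top ([63.9, 1.1], [315.1, 215.9], 153.0)
top ([67.7, 1.5], [314.9, 214.7], 184.0)
top ([73.7, 2.2], [314.6, 212.8], 127.0)
top ([75.8, 2.1], [314.6, 212.2], 104.0)
scene ([68.9, -73.2], [226.8, 194.0], 39.0)
scene ([71.0, -73.0], [226.5, 194.6], 34.0)
scene ([71.1, -73.2], [226.5, 194.6], 34.0)
scene ([73.1, -73.1], [226.2, 195.2], 34.0)
top ([60.4, -72.9], [343.0, 218.5], 118.0)
top ([65.6, -73.0], [342.9, 216.9], 140.0)
top ([72.8, -72.8], [342.7, 214.7], 182.0)
top ([77.7, -72.7], [342.5, 213.2], 133.0)
```

View pics/v16.png

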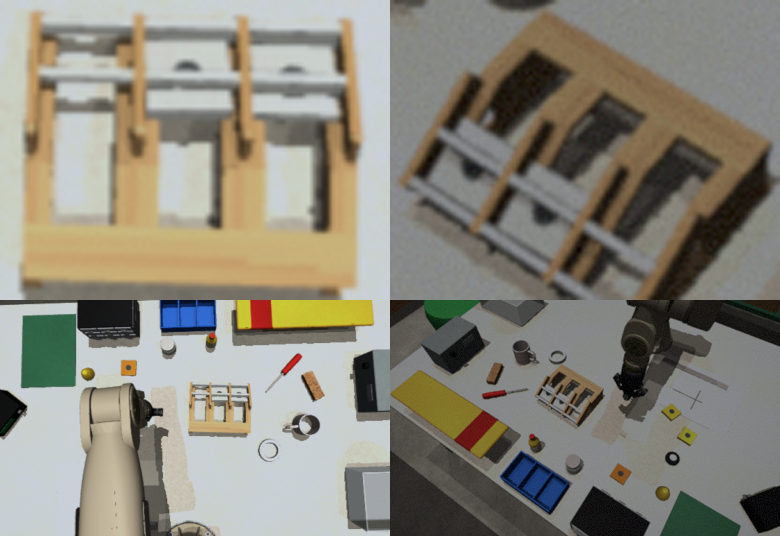

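Both plates sit under the upper boards and against the lower ones (marks at scene (245,207) and (226,195), u≈71 mm each). The other things are where they were, so I'm handing in.

```bash
python3 -c "
from workcell import env
print(env.hand_in(),env.get_state()['clock'])"
```

```text
the job is handed in; nothing more can be done
the job is handed in; nothing more can be done
```

Both plates are home against their lower boards, and the job is handed in at about 30 s of the 72 s allowed. The 14 mm plate_a is in the middle slot and the 10 mm plate_b in the narrow slot. I told them apart by the triangulated heights of their marks. Each was laid on the deck and pushed over the brink. It then hung on the ramp, and I pressed it down from behind until it stopped.

**Last checks:**
- **Position:** in the scene view the marks lie about 71 mm down the ramp for both plates, where home is 70 mm. The fingertip stopped at nearly the same place for both, at rack x 22.0 and 22.4 mm. The upper board partly hides the marks in the top view, so the positions read there scatter (60–78 mm) and I did not use them.
- **Force:** the end-of-call wrist readings while pressing home reached about 4 N for plate_a and 3.5 N for plate_b.
- **Surroundings:** in the last picture the other things and the look-alikes are where they started, and the arm stands clear of everything.

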